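# Find the socket wrench that fits the loose bench-bar nut

### The job

The middle one of the three nuts on the red bench bar has worked loose, and its size is anyone's guess: try the T-handle socket wrenches from the rack on it until you have the one that fits, that is, it goes right down over the nut and turns it. Set any wrench that does not fit back upright in its own hole in the rack, without dropping it, and leave the other two nuts and everything else on the bench as they are. Finish with the fitting wrench upright and fully down on the middle nut, the nut tightened (clockwise) by about an eighth of a turn, and your gripper still holding the wrench.

Things in the scene. Friction and masses are not known exactly. Their poses are not given: they have to be found in the camera images.
- bar: dark red wooden bench bar fixed to the bench, 76 (its x) x 270 (its y) x 30 mm high, origin under its centre, z up; a pale bench pin 62 wide, 16 high sticks out 83 mm on its -x side. Bolts stand at y = -85, 0 and 85 mm, each with a 50 mm square washer (top 33 mm above the bench) and a hex nut. Each nut starts with two flats parallel to the bar's y, within 2 degrees
- mid_seat (a point): centre of the top face of the middle nut's washer, on the middle bolt's axis; fixed to the bar, axes as the bar's. A wrench is fully down when its lower rim stands here. The middle nut may be the 19, 24 or 30 mm one; this changes from start to start
- rack: pale wooden block fixed to the bench, 90 (its x) x 290 (its y) x 45 mm high, origin under its centre; three round holes 51 mm across, 30 mm deep (floor 15 mm above the bench) at y = -90, 0 and 90 mm. One wrench stands in each, socket down, cross bar within 0.3 rad of the rack's x; which is where changes
- wrench_19: steel T-handle socket wrench, yellow band, about 350 g. Origin: centre of its open lower rim, z up. Hex socket 20.5 mm across flats inside, 4 mm walls, 34 deep, two inner flats parallel to its x. Cross bar along x: 110 mm long, 12 thick, 120 mm above the rim; hub block in its middle 28 (x) x 20 (y) x 26 (z) mm, same height, to grip across y. 10 degrees of play on its nut
- wrench_24: steel T-handle socket wrench, blue band, about 450 g. Origin: centre of its open lower rim, z up. Hex socket 26 mm across flats inside, 4 mm walls, 34 deep, two inner flats parallel to its x. Cross bar along x: 110 mm long, 12 thick, 120 mm above the rim; hub block in its middle 28 (x) x 20 (y) x 26 (z) mm, same height, to grip across y. 10 degrees of play on its nut
- wrench_30: steel T-handle socket wrench, red band, about 550 g. Origin: centre of its open lower rim, z up. Hex socket 32 mm across flats inside, 4 mm walls, 34 deep, two inner flats parallel to its x. Cross bar along x: 110 mm long, 12 thick, 120 mm above the rim; hub block in its middle 28 (x) x 20 (y) x 26 (z) mm, same height, to grip across y. 10 degrees of play on its nut
- nut_19 (a joint): turn since the start, rad, of the 19 mm nut (19 mm across flats, 11 high, top chamfered 2 mm, bolt end 3 mm above it), wherever on the bar it is: starts at 0, clockwise from above is positive. It turns stiffly (0.12 N m), keeps its height and stays where left. A smaller socket stops on its top; a larger one goes down but slips round it
- nut_24 (a joint): turn since the start, rad, of the 24 mm nut (24 mm across flats, 15 high, top chamfered 2 mm, bolt end 3 mm above it), wherever on the bar it is: starts at 0, clockwise from above is positive. It turns stiffly (0.12 N m), keeps its height and stays where left. A smaller socket stops on its top; a larger one goes down but slips round it
- nut_30 (a joint): turn since the start, rad, of the 30 mm nut (30 mm across flats, 18 high, top chamfered 2 mm, bolt end 3 mm above it), wherever on the bar it is: starts at 0, clockwise from above is positive. It turns stiffly (0.12 N m), keeps its height and stays where left. A smaller socket stops on its top; a larger one goes down but slips round it
- hammer: bystander: hammer with dark wooden handle lying on the steel slab, 240 mm long
- punch: bystander: steel punch lying on the slab, 100 x 10 x 10 mm
- brass_a: bystander: brass offcut lying beside the bench bar, about 45 x 35 x 6 mm
- brass_b: bystander: round brass offcut with a tail beside the bench bar, about 55 x 32 x 6 mm
- bowl: bystander: small copper bowl standing on the bench, 110 mm across, 45 mm high
- oil: bystander: amber glass oil bottle with a red cap, 52 mm across, 115 mm high
Things that resemble listed ones, but are neither listed nor needed, are in the scene too. What is shaped like the wrench_24 but purple is not meant. Leave any pink look-alike of the wrench_19 alone.

How it is judged:
By the outcome, as a careful person would: the job done as asked, in the order asked, and still so for the second after the job is handed in, while the arm keeps its last pose, push and grip.
It also fails if it takes over 67 s, if anything falls off the work surface, if the arm or the gripper's body presses on something with over 40 N, if the wrist force passes 120 N, or if a joint passes its speed limit or range.

### The arm

A 7-joint arm with a two-finger parallel gripper is mounted at the origin on the work surface. World frame = base frame: x ahead of the robot, y to its left, z up, the work surface at z = 0. Lengths are in m, angles in rad, forces in N, time in s.
With the tool pointing down it reaches from about 0.425 to 0.975 m from the base axis. Payload 16.7 kg.
Tool frame: the origin (TCP) lies on the centre line of the jaws, within the pads' length; the fingertips stand 17 mm ahead of it and the grasp point (between the pads) lies 2 mm behind it; z points along the fingers, y is the line along which they close (so a half turn about z gives the same grasp; the last joint's range is limited). The gripper opens to 85 mm and grips with 20 to 120 N. Pads are 22 mm wide; open, the fingers measure 114 mm over their backs; the gripper's body (76 mm by 85 mm) begins 54 mm behind the grasp point. The pads swing forward as they close: fully open they stand 13 mm farther back than shut.
Start: joints at [-1.302, 0.426, 0.074, 1.606, -0.034, 1.111, -0.067], TCP at [0.274, 0.617, 0.248] pointing down, gripper open.
Joint ranges: [-2.85, 2.85], [-0.5, 2.14], [-1.23, 1.37], [0.21, 2.46], [-1.02, 4.16], [0.16, 2.05], [-2.73, 2.73]. Speed limits (rad/s): [1.89, 1.89, 2.39, 2.39, 3.01, 3.01, 3.01].

### API

Orientations are given as a rotation vector (axis times angle).
In Python, from station import arm gives the robot as it stands. The module is installed in compiled form; this text tells all that it offers.
- The arm moves only by the tool apply_moves, never from a script. Its argument "moves" is a list that holds one entry, the list of rows, each a list of 7 numbers: the turn, a rotation vector about the tool's x, y, z in a scale on which 1.0 is 90 degrees, then the shift along the tool's x, y, z in parts of the range, where 1.0 means 750 mm, then the finger opening in mm, from 0 to 85.4. In form: [[[ax, ay, az, x, y, z, gripper], ...]]. A call has 1 to 12 rows; each row is the pose to reach, as a shift and turn from the pose commanded when the call began, along the tool's axes at that moment; what a row does not reach only later rows make up. A row lasts 1/8 s, in which the tool goes at most 62.5 mm and 10.7 degrees, less where a joint would pass 70% of its speed; a pose out of reach is approached as far as the arm can. A shift or turn number past 1, either way, is cut back to 1. A call with a gripper value outside its range is refused whole. The fingers move at their own pace and stop on an object; "force" is the grip in N (left out, the last holds). Time passes only in rows, so rows that repeat a pose let the fingers close. It gives the time, the measured TCP pose, the force, the opening and the grip force at its end, in the units of the state.
- arm.get_obs(): the state, without advancing time (a new reading comes with each control period).
- arm.read_camera(name): name is "scene" or "top"; returns the picture (384x512x3 uint8, blue, green, red); there is no depth.
- arm.get_calibration(name): a dict with "fx", "fy", "cx", "cy" (pixels), "extrinsics" (4x4, takes a point from world to camera coordinates). Camera axes: x right, y up, looking along -z (the intrinsics and any distortion apply to the point x, -y, -z); pixel columns grow to the right and rows downward; lengths in m; the calibration is good to about 2 mm. A picture is of the moment at which its call begins. get_calibration takes no time and is no camera call.
- arm.hand_in(): hands the job in; it is judged then, once.
The state is a dict: "time": time; "qpos": joint angles; "dq": joint speeds; "joint_efforts": joint torques, N m; "eef_pos": TCP position; "eef_rot": TCP orientation; "force": force on the tool from outside, world axes, zero at the start; "ft_torque": the same for the moment, N m; "width": finger opening in m; "grip_force": force on a finger pad.
Only numpy, scipy, OpenCV 4.12 (cv2) and the standard library are available. Lean on these libraries where they do the work, as an engineer would, in place of code of your own. Each camera call takes 0.05 s, during which the arm holds its last target. There are 200 camera calls.

## Working session

There is one attempt and no reset: what is moved stays moved. The work goes in short steps, Python scripts to look and compute and a tool call to move; the robot and the scene stay as the last step left them, time stands still between calls to the robot, and variables do not carry over. Pictures are saved under pics/ and viewed, at most 10 in all, crops included, and the job is handed in when it is done.

Besides the shell and the picture viewer there is one more tool, called after "Request:" by a JSON object that holds its "method" and its "body". apply_moves: Moves the arm, as the interface text tells. Its arguments: {"type":"object","properties":{"moves":{"type":"array","items":{"type":"array","items":{"type":"array","items":{"type":"number"}}}},"force":{"type":"number"}},"required":["moves"]}

```bash
mkdir -p pics; python3 - <<'E'
from station import arm
import cv2,numpy as np
for n in("scene","top"):
    im=arm.read_camera(n); cv2.imwrite(f"pics/{n}0.png",im)
    c=arm.get_calibration(n); print(n,{k:(np.round(v,4).tolist()) for k,v in c.items()})
print(arm.get_obs())
E
```

```text
scene {'fx': 492.3095, 'fy': 492.3095, 'cx': 245.7708, 'cy': 188.0467, 'extrinsics': [[0.4585, 0.8886, -0.0063, -0.2715], [-0.6123, 0.3211, 0.7225, 0.2871], [0.6441, -0.3275, 0.6913, -1.7513], [0.0, 0.0, 0.0, 1.0]]}
top {'fx': 347.7258, 'fy': 347.7258, 'cx': 256.4912, 'cy': 185.7105, 'extrinsics': [[-0.004, -0.9998, -0.0198, 0.0205], [0.9932, -0.0062, 0.1159, -0.5509], [-0.116, -0.0192, 0.9931, -0.8155], [0.0, 0.0, 0.0, 1.0]]}
{'time': 0.1, 'qpos': array([-1.30149286,  0.42669914,  0.07383515,  1.60653651, -0.03412489,
        1.11080651, -0.06710882]), 'dq': array([ 0.00217363, -0.00164877,  0.00088634, -0.00185384, -0.00158367,
       -0.00194664,  0.00041124]), 'joint_efforts': array([ 7.38390401e-03, -9.51530814e+01,  3.77146259e+00, -4.64401925e+01,
        1.97184324e-02,  6.40427606e-03, -7.81628228e-05]), 'eef_pos': array([0.27436413, 0.61634167, 0.24766313]), 'eef_rot': array([-6.53071549e-01, -3.07276595e+00,  1.84615286e-03]), 'force': array([ 0.73526416, -0.11029697, -0.70431229]), 'ft_torque': array([-0.0120739 ,  0.01634765, -0.01908581]), 'grip_force': 0.0, 'width': 0.08550551354254808}
```

View pics/scene0.png

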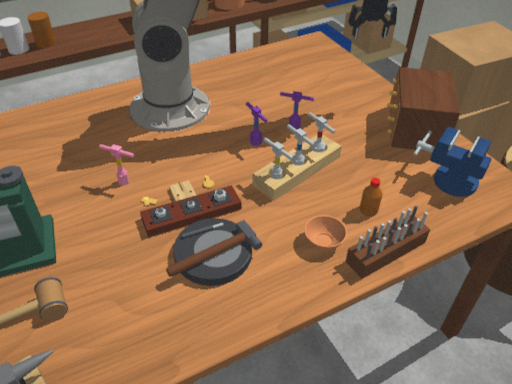

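View pics/top0.png

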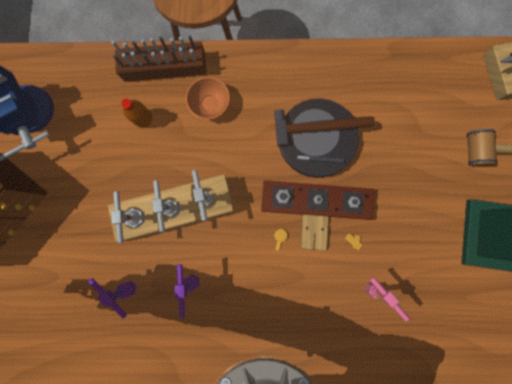

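Scene: rack with three silver wrenches at (278,160), (300,140), (320,125); decoys: purple ones at (256,125) and (296,108), pink one at (118,162). Red bar at (190,210). In the top view the rack is at (170,208), the bar at (320,200), and the arm is out of the way.

```bash
python3 - <<'E'
import cv2,numpy as np
s=cv2.imread("pics/scene0.png");t=cv2.imread("pics/top0.png")
f=lambda im,x,y,w,h,W,H:cv2.resize(im[y:y+h,x:x+w],(W,H),interpolation=cv2.INTER_CUBIC)
a=f(s,245,105,100,95,400,300); b=f(s,135,165,110,75,400,300)
c=f(t,100,165,140,80,400,300);c=f(t,100,160,133,100,400,300); d=f(t,255,160,133,100,400,300)
cv2.imwrite("pics/crops.png",np.vstack([np.hstack([a,b]),np.hstack([c,d])]))
E
```

```text
(no output)
```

View pics/crops.png

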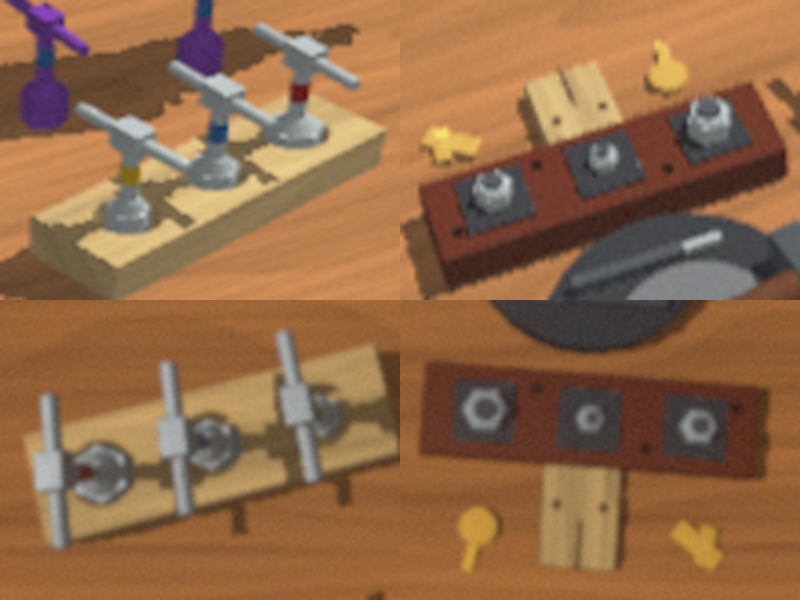

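Middle nut is visibly the smallest (left-to-right in top: 30, 19, 24), so the yellow-band wrench is the one to try first; it stands at top-view crop (295,405), i.e. about (198,195) px, and in scene at about (278,146). Decoys: purple at scene (256,125), (296,108); pink at (118,162). None are silver with a yellow band.

```bash
cat > h.py <<'E'
from station import arm
import cv2,numpy as np
CAL={n:arm.get_calibration(n) for n in("scene","top")}
def ray(n,uv):
    c=CAL[n];E=np.array(c["extrinsics"]);R,t=E[:3,:3],E[:3,3]
    d=np.array([(uv[0]-c["cx"])/c["fx"],-(uv[1]-c["cy"])/c["fy"],-1.])
    return -R.T@t,R.T@d
def plane(n,uv,z):
    o,d=ray(n,uv);return o+d*(z-o[2])/d[2]
def proj(n,p):
    c=CAL[n];E=np.array(c["extrinsics"]);q=E[:3,:3]@p+E[:3,3]
    return np.array([c["cx"]+c["fx"]*q[0]/-q[2],c["cy"]-c["fy"]*q[1]/-q[2]])
def tri(a,b):
    o1,d1=ray("scene",a);o2,d2=ray("top",b)
    s=np.linalg.lstsq(np.c_[d1,-d2],o2-o1,rcond=None)[0]
    p,q=o1+s[0]*d1,o2+s[1]*d2
    return (p+q)/2,np.linalg.norm(p-q)
E
python3 - <<'E'
from h import *
s=cv2.imread("pics/scene0.png");t=cv2.imread("pics/top0.png")
def blobs(im,lo,hi,box,mn,show=3):
    m=cv2.inRange(cv2.cvtColor(im,cv2.COLOR_BGR2HSV),lo,hi);k=np.zeros_like(m);x,y,w,h=box;k[y:y+h,x:x+w]=m[y:y+h,x:x+w]
    cs,_=cv2.findContours(k,cv2.RETR_EXTERNAL,cv2.CHAIN_APPROX_NONE)
    return [c for c in sorted(cs,key=cv2.contourArea)[::-1] if cv2.contourArea(c)>mn]
# bar (red)
c=blobs(t,(0,110,20),(8,255,140),(255,175,130,48),100)[0]
bx=cv2.boxPoints(cv2.minAreaRect(c)); P=np.array([plane("top",p,.03) for p in bx]);print("bar px",bx.round(1).tolist());print(P.round(4),P.mean(0).round(4),np.linalg.norm(np.diff(P,axis=0),axis=1).round(4))
# washers/nuts: low saturation on the bar
for n,im,box in(("top",t,(262,182,116,36)),("scene",s,(140,185,105,50))):
  for c in blobs(im,(0,0,0),(179,105,255),box,40):
    r=cv2.minAreaRect(c);print(n,"washer",np.round(r[0],1),np.round(r[1],1),round(r[2],1),plane(n,r[0],.033).round(4))
# silver wrenches, top
for c in blobs(t,(0,0,110),(179,60,255),(105,165,140,80),20):
    r=cv2.minAreaRect(c);print("silver top",np.round(r[0],1),np.round(r[1],1),round(r[2],1))
for c in blobs(s,(0,0,110),(179,60,255),(245,105,100,95),20):
    r=cv2.minAreaRect(c);print("silver scene",np.round(r[0],1),np.round(r[1],1),round(r[2],1))
# hand-read yellow wrench: crop scale 4,3.158 scene; 3.0 top
S=lambda x,y:(245+x/4-.4,105+y*95/300-.3); T=lambda x,y:(100+x*133/400-.4,160+(y-300)/3-.4)
for nm,a,b in(("hubtop",S(133,128),T(295,405)),("endA",S(80,107),T(284,335)),("endB",S(190,166),T(313,478))): print(nm,*[np.round(v,4) for v in tri(a,b)])
# rack top corners
for nm,a,b in(("c1",S(30,222),T(375,347)),("c2",S(122,268),T(396,450)),("c4",S(383,135),T(50,545))): print(nm,*[np.round(v,4) for v in tri(a,b)])
E
```

```text
bar px [[261.6000061035156, 210.0], [264.0, 180.39999389648438], [374.1000061035156, 189.1999969482422], [371.70001220703125, 218.6999969482422]]
[[ 0.492   0.0054  0.03  ]
 [ 0.5642 -0.0007  0.03  ]
 [ 0.541  -0.2675  0.03  ]
 [ 0.4697 -0.2589  0.03  ]] [ 0.5167 -0.1304  0.03  ] [0.0724 0.2678 0.0718]
top washer [317.3 199.3] [20.8 20.9] 4.4 [ 0.517  -0.1292  0.033 ]
top washer [352.5 202. ] [20.8 20.5] 5.2 [ 0.5101 -0.2137  0.033 ]
top washer [282.5 196.7] [20.3 20.7] 4.1 [ 0.5238 -0.0452  0.033 ]
scene washer [211.5 226. ] [16. 65.] 90.0 [ 0.6125 -0.1119  0.033 ]
scene washer [160.6 214.1] [14.2 19.6] 74.7 [ 0.5095 -0.216   0.033 ]
scene washer [219.8 196.6] [16.1 17.9] 63.4 [ 0.5229 -0.0458  0.033 ]
scene washer [190.8 205.4] [13.9 19.4] 74.1 [ 0.517  -0.1311  0.033 ]
scene washer [177.6 192.2] [15.6  8.6] 49.4 [ 0.4514 -0.1438  0.033 ]
silver top [197.9 195.1] [51.1  9.9] 80.5
silver top [157.  206.1] [50.4  9.5] 84.3
silver top [115.5 216.5] [51.  9.] 90.0
silver top [133.  223.5] [ 7. 16.] 90.0
silver top [133. 211.] [ 6. 16.] 90.0
silver top [168.1 212.7] [8.2 5.6] 21.8
silver scene [283.4 151.4] [46.2 14.3] 22.6
silver scene [305.4 138.3] [44.6 14. ] 25.5
silver scene [276.5 171. ] [14. 11.] 90.0
silver scene [320.6 122.6] [29.7 12.9] 54.0
hubtop [0.5194 0.1391 0.1452] 0.0014
endA [0.5496 0.1087 0.2099] 0.0551
endB [0.4851 0.1722 0.0567] 0.0671
c1 [0.558  0.065  0.1029] 0.0496
c2 [ 0.5085  0.1101 -0.0254] 0.0569
c4 [ 0.4242  0.4144 -0.045 ] 0.0502
```

```bash
cat >> h.py <<'E'
from scipy.spatial.transform import Rotation as Ro
def move(p,yaw_y):
    "tool-frame turn (deg) and shift (mm) to TCP p, pointing down, tool y along yaw_y deg (mod 180)"
    o=arm.get_obs();R=Ro.from_rotvec(o["eef_rot"]);best=None
    for y in(yaw_y,yaw_y+180):
        a=np.radians(y);Y=np.array([np.cos(a),np.sin(a),0]);Z=np.array([0,0,-1.]);X=np.cross(Y,Z)
        rv=np.degrees((R.inv()*Ro.from_matrix(np.c_[X,Y,Z])).as_rotvec())
        if best is None or np.linalg.norm(rv)<np.linalg.norm(best):best=rv
    print("turn",best.round(2),"shift",(R.inv().apply(np.array(p)-o["eef_pos"])*1000).round(1))
def st():
    o=arm.get_obs();m=Ro.from_rotvec(o["eef_rot"]).as_matrix()
    print("t",round(o["time"],2),"p",o["eef_pos"].round(4),"yawY",np.degrees(np.arctan2(m[1,1],m[0,1])).round(2),"z",m[:,2].round(4),"F",o["force"].round(1),"T",o["ft_torque"].round(2),"w",round(o["width"],4),"g",round(o["grip_force"],1),"q",o["qpos"].round(2))
E
python3 - <<'E'
from h import *
S=lambda x,y:(245+x/4-.4,105+y*95/300-.3); T=lambda x,y:(100+x*133/400-.4,160+(y-300)/3-.4)
for nm,a,b in(("A",S(190,166),T(284,335)),("B",S(80,107),T(313,478))): print(nm,*[np.round(v,4) for v in tri(a,b)])
A,B=plane("top",T(284,335),.138),plane("top",T(313,478),.138);print(A,B,(A+B)/2,np.degrees(np.arctan2(*(A-B)[1::-1])),np.linalg.norm(A-B))
A,B=plane("scene",S(190,166),.138),plane("scene",S(80,107),.138);print(A,B,(A+B)/2,np.degrees(np.arctan2(*(A-B)[1::-1])),np.linalg.norm(A-B))
print("hubtop .148",plane("top",T(295,405),.148),plane("scene",S(133,128),.148),"mask",plane("top",(197.9,195.1),.145))
move((.519,.138,.25),101);st()
E
```

```text
A [0.5718 0.1517 0.1352] 0.0028
B [0.4682 0.1264 0.1377] 0.0026
[0.5707782  0.14980827 0.138     ] [0.46864969 0.12761466 0.138     ] [0.51971394 0.13871146 0.138     ] 12.260360156535167 0.10451214817058445
[0.57470176 0.1513306  0.138     ] [0.46824623 0.12490409 0.138     ] [0.521474   0.13811735 0.138     ] 13.941292962900834 0.10968654880434339
hubtop .148 [0.51945668 0.13922793 0.148     ] [0.52232076 0.13654775 0.148     ] mask [0.51866981 0.13933045 0.145     ]
turn [-7.0e-02 -2.0e-02 -3.5e+01] shift [-418.  -337.5   -1.9]
t 0.1 p [0.2744 0.6163 0.2477] yawY 66.0 z [-4.0e-04 -1.1e-03 -1.0e+00] F [ 0.7 -0.1 -0.7] T [-0.01  0.02 -0.02] w 0.0855 g 0.0 q [-1.3   0.43  0.07  1.61 -0.03  1.11 -0.07]
```

The manual's scale: shifts go in shares of 750 mm and turns go in shares of 90 degrees. Converting my numbers, -418.7 mm / 750 = -0.5583, -336.6 mm / 750 = -0.4488, -37 degrees / 90 = -0.4111.

Request:
{"method": "apply_moves", "body": {"moves": [[[0, 0, -0.4111, -0.5583, -0.4488, -0.0027, 60], [0, 0, -0.4111, -0.5583, -0.4488, -0.0027, 60], [0, 0, -0.4111, -0.5583, -0.4488, -0.0027, 60], [0, 0, -0.4111, -0.5583, -0.4488, -0.0027, 60], [0, 0, -0.4111, -0.5583, -0.4488, -0.0027, 60], [0, 0, -0.4111, -0.5583, -0.4488, -0.0027, 60], [0, 0, -0.4111, -0.5583, -0.4488, -0.0027, 60], [0, 0, -0.4111, -0.5583, -0.4488, -0.0027, 60], [0, 0, -0.4111, -0.5583, -0.4488, -0.0027, 60], [0, 0, -0.4111, -0.5583, -0.4488, -0.0027, 60], [0, 0, -0.4111, -0.5583, -0.4488, -0.0027, 60], [0, 0, -0.4111, -0.5583, -0.4488, -0.0027, 60]]]}}

```text
time: 1.6
eef_pos: [0.5196, 0.14, 0.2502]
eef_rot: [0.358, -3.121, -0.0]
force: [0.3, -0.3, 0.1]
width: 0.0598
grip_force: 0.0
```

```bash
python3 - <<'E'
from h import *
st();move((.520,.1385,.134),103)
for n in("scene","top"):cv2.imwrite(f"pics/{n}1.png",arm.read_camera(n))
s=cv2.imread("pics/scene1.png")[60:200,230:350];t=cv2.imread("pics/top1.png")[140:260,120:260]
cv2.imwrite("pics/v1.png",np.hstack([cv2.resize(s,(400,467)),cv2.resize(t,(400,467))]))
E
```

```text
t 1.6 p [0.5196 0.14   0.2502] yawY 103.1 z [-3.e-04  2.e-04 -1.e+00] F [ 0.3 -0.3  0.1] T [0.06 0.03 0.  ] w 0.0598 g 0.0 q [-0.57  0.2   0.21  1.92 -0.05  1.03  1.47]
turn [ 0.01 -0.02  0.1 ] shift [-1.000e-01 -1.600e+00  1.162e+02]
```

View pics/v1.png

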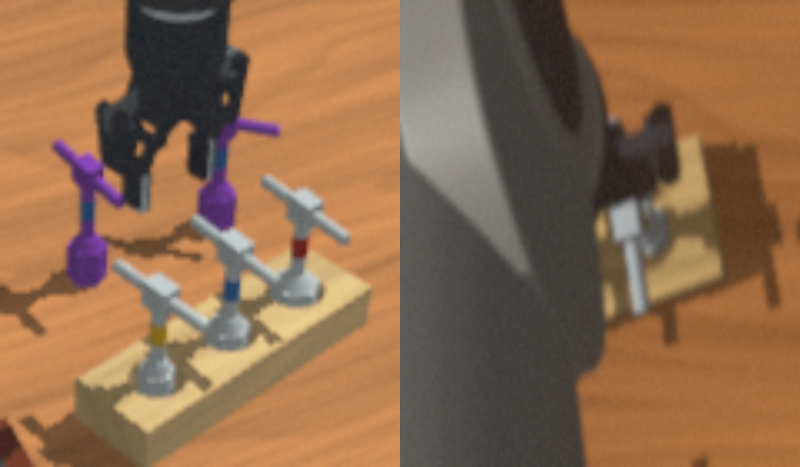

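The gripper is above the yellow-band wrench (scene pixel ~ (277,147)); fingers straddle the hub line. Descending.

To row units: 116 mm / 750 = 0.1547, 100 mm / 750 = 0.1333.

Request:
{"method": "apply_moves", "body": {"moves": [[[0, 0, 0, 0, -0.002, 0.0533, 60], [0, 0, 0, 0, -0.002, 0.1, 60], [0, 0, 0, 0, -0.002, 0.1333, 60], [0, 0, 0, 0, -0.002, 0.1547, 60], [0, 0, 0, 0, -0.002, 0.1547, 60]]]}}

```text
time: 2.33
eef_pos: [0.52, 0.1375, 0.1337]
eef_rot: [0.356, -3.12, 0.001]
force: [1.1, -0.2, -0.2]
width: 0.0598
grip_force: 0.0
```

```bash
python3 - <<'E'
from h import *
st()
E
```

```text
t 2.33 p [0.52   0.1375 0.1337] yawY 103.03 z [-1.4e-03 -6.0e-04 -1.0e+00] F [ 1.1 -0.2 -0.2] T [-0.02  0.02  0.01] w 0.0598 g 0.0 q [-0.54  0.35  0.19  2.03 -0.09  0.78  1.51]
```

Request:
{"method": "apply_moves", "body": {"moves": [[[0, 0, 0, 0, 0, 0, 30], [0, 0, 0, 0, 0, 0, 22], [0, 0, 0, 0, 0, 0, 15], [0, 0, 0, 0, 0, 0, 15], [0, 0, 0, 0, 0, 0, 15], [0, 0, 0, 0, 0, 0, 15]]], "force": 60}}

```text
time: 3.08
eef_pos: [0.521, 0.1374, 0.1353]
eef_rot: [-0.355, 3.12, 0.001]
force: [-1.2, -1.2, 6.4]
width: 0.0188
grip_force: 58.9
```

```bash
python3 - <<'E'
from h import *
st()
E
```

```text
t 3.08 p [0.521  0.1374 0.1353] yawY 102.99 z [ 1.5e-03  6.0e-04 -1.0e+00] F [-1.2 -1.2  6.4] T [-0.21  0.12 -0.  ] w 0.0188 g 58.9 q [-0.54  0.34  0.2   2.02 -0.09  0.78  1.51]
```

To row units: -85 mm / 750 = -0.1133, -65 mm / 750 = -0.0867.

Request:
{"method": "apply_moves", "body": {"moves": [[[0, 0, 0, 0, 0, -0.0133, 15], [0, 0, 0, 0, 0, -0.0467, 15], [0, 0, 0, 0, 0, -0.0867, 15], [0, 0, 0, 0, 0, -0.1133, 15], [0, 0, 0, 0, 0, -0.1133, 15]]]}}

```text
time: 3.7
eef_pos: [0.5211, 0.1376, 0.221]
eef_rot: [-0.355, 3.119, 0.002]
force: [-0.3, -0.2, -3.9]
width: 0.0192
grip_force: 59.1
```

```bash
python3 - <<'E'
from h import *
st();move((.517,-.130,.2153),115.3)
E
```

```text
t 3.7 p [0.5211 0.1376 0.221 ] yawY 103.0 z [ 0.0027  0.0014 -1.    ] F [-0.3 -0.2 -3.9] T [-0.01 -0.    0.01] w 0.0192 g 59.1 q [-0.56  0.23  0.21  1.95 -0.06  0.96  1.48]
turn [  0.02   0.17 -12.3 ] shift [  64.2 -259.9    5.4]
```

To row units: -260 mm / 750 = -0.3467, -240 mm / 750 = -0.32, -12.3 degrees / 90 = -0.1367.

Request:
{"method": "apply_moves", "body": {"moves": [[[0, 0, -0.0222, 0.0107, -0.0427, 0, 15], [0, 0, -0.0444, 0.0293, -0.1133, 0.0027, 15], [0, 0, -0.0778, 0.0467, -0.1867, 0.004, 15], [0, 0, -0.1111, 0.0667, -0.2667, 0.0053, 15], [0, 0, -0.1333, 0.08, -0.32, 0.0067, 15], [0, 0, -0.1367, 0.0853, -0.3467, 0.0067, 15], [0, 0, -0.1367, 0.0853, -0.3467, 0.0067, 15], [0, 0, -0.1367, 0.0853, -0.3467, 0.0067, 15]]]}}

```text
time: 4.7
eef_pos: [0.5163, -0.1296, 0.2137]
eef_rot: [0.689, -3.064, -0.001]
force: [-0.7, -0.5, -2.3]
width: 0.0192
grip_force: 59.3
```

```bash
python3 - <<'E'
from h import *
st();move((.517,-.130,.2153),115.3)
for n in("scene","top"):cv2.imwrite(f"pics/{n}2.png",arm.read_camera(n))
s=cv2.imread("pics/scene2.png")[120:240,130:250];t=cv2.imread("pics/top2.png")[150:250,250:390]
cv2.imwrite("pics/v2.png",np.hstack([cv2.resize(s,(480,480),interpolation=cv2.INTER_CUBIC),cv2.resize(t,(320,480))]))
p=arm.get_obs()["eef_pos"];print([proj("scene",p+[0,0,-z]) for z in(0,.12)],proj("scene",np.array([.517,-.13,.047])))
E
```

```text
t 4.7 p [ 0.5163 -0.1296  0.2137] yawY 115.33 z [-1.e-03  3.e-04 -1.e+00] F [-0.7 -0.5 -2.3] T [ 0.01  0.02 -0.  ] w 0.0192 g 59.3 q [-0.16  0.24  0.34  1.98 -0.1   0.94  2.23]
turn [ 0.04 -0.05  0.03] shift [-0.4 -0.7 -1.6]
[array([185.3166864 , 154.41583432]), array([189.42466132, 189.09462141])] [190.71268654 201.70086798]
```

View pics/v2.png

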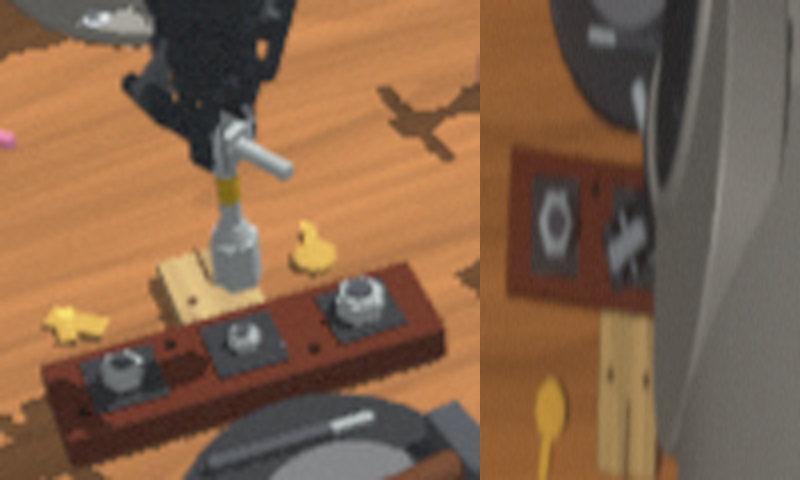

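Scene shows the yellow wrench's socket rim at ~(189,189) above the middle bolt at ~(191,201.5), matching predictions within half a pixel. Top is occluded by the arm.

To row units: 51 mm / 750 = 0.068, 49 mm / 750 = 0.0653.

Request:
{"method": "apply_moves", "body": {"moves": [[[0, 0, 0, -0.0005, -0.0008, 0.02, 15], [0, 0, 0, -0.0005, -0.0008, 0.04, 15], [0, 0, 0, -0.0005, -0.0008, 0.056, 15], [0, 0, 0, -0.0005, -0.0008, 0.056, 15], [0, 0, 0, -0.0005, -0.0008, 0.0613, 15], [0, 0, 0, -0.0005, -0.0008, 0.0653, 15], [0, 0, 0, -0.0005, -0.0008, 0.068, 15], [0, 0, 0, -0.0005, -0.0008, 0.068, 15]]]}}

```text
time: 5.8
eef_pos: [0.5172, -0.1307, 0.1633]
eef_rot: [0.688, -3.065, 0.0]
force: [0.1, 0.2, -2.5]
width: 0.019
grip_force: 59.2
```

```bash
python3 - <<'E'
from h import *
st();move((.517,-.130,.153),115.3)
E
```

```text
t 5.8 p [ 0.5172 -0.1307  0.1633] yawY 115.3 z [-1.e-04 -0.e+00 -1.e+00] F [ 0.1  0.2 -2.5] T [ 0.05 -0.05  0.04] w 0.019 g 59.2 q [-0.15  0.3   0.32  2.02 -0.13  0.84  2.26]
turn [-0. -0.  0.] shift [-0.1  0.7 10.3]
```

To row units: 4 mm / 750 = 0.0053, 3 mm / 750 = 0.004.

Request:
{"method": "apply_moves", "body": {"moves": [[[0, 0, 0, 0, 0.0007, 0.0013, 15], [0, 0, 0, 0, 0.0007, 0.0027, 15], [0, 0, 0, 0, 0.0007, 0.004, 15], [0, 0, 0, 0, 0.0007, 0.0053, 15], [0, 0, 0, 0, 0.0007, 0.0053, 15]]]}}

```text
time: 6.42
eef_pos: [0.517, -0.1304, 0.1593]
eef_rot: [0.688, -3.065, 0.0]
force: [0.4, -0.6, -3.2]
width: 0.019
grip_force: 59.2
```

```bash
python3 - <<'E'
from h import *
st();move((.517,-.130,.153),115.3)
E
```

```text
t 6.42 p [ 0.517  -0.1304  0.1593] yawY 115.3 z [-0.e+00 -2.e-04 -1.e+00] F [ 0.4 -0.6 -3.2] T [-0.33 -0.22  0.03] w 0.019 g 59.2 q [-0.14  0.31  0.32  2.02 -0.13  0.83  2.27]
turn [-0.01 -0.01  0.  ] shift [-0.2  0.3  6.3]
```

To row units: 6 mm / 750 = 0.008, 5 mm / 750 = 0.0067.

Request:
{"method": "apply_moves", "body": {"moves": [[[0, 0, 0, 0, 0, 0.0013, 15], [0, 0, 0, 0, 0, 0.0027, 15], [0, 0, 0, 0, 0, 0.004, 15], [0, 0, 0, 0, 0, 0.0053, 15], [0, 0, 0, 0, 0, 0.0067, 15], [0, 0, 0, 0, 0, 0.008, 15], [0, 0, 0, 0, 0, 0.008, 15]]]}}

```text
time: 7.3
eef_pos: [0.517, -0.1304, 0.1534]
eef_rot: [-0.688, 3.065, -0.0]
force: [0.6, -1.6, -1.4]
width: 0.0191
grip_force: 59.5
```

```bash
python3 - <<'E'
from h import *
st();move((.517,-.130,.153),115.3)
E
```

```text
t 7.3 p [ 0.517  -0.1304  0.1534] yawY 115.3 z [ 1.e-04 -1.e-04 -1.e+00] F [ 0.6 -1.6 -1.4] T [-0.56 -0.26 -0.04] w 0.0191 g 59.5 q [-0.14  0.32  0.32  2.03 -0.14  0.82  2.27]
turn [-0.01  0.   -0.  ] shift [-0.1  0.3  0.4]
```

To row units: 1.5 mm / 750 = 0.002, 1 mm / 750 = 0.0013.

Request:
{"method": "apply_moves", "body": {"moves": [[[0, 0, 0, 0, 0, 0.0007, 15], [0, 0, 0, 0, 0, 0.0013, 15], [0, 0, 0, 0, 0, 0.002, 15], [0, 0, 0, 0, 0, 0.002, 15]]]}}

```text
time: 7.8
eef_pos: [0.5176, -0.1305, 0.1532]
eef_rot: [-0.687, 3.064, -0.0]
force: [-5.6, -0.5, 23.6]
width: 0.0192
grip_force: 63.2
```

```bash
python3 - <<'E'
from h import *
st()
E
```

```text
t 7.8 p [ 0.5176 -0.1305  0.1532] yawY 115.29 z [ 1.6e-03  2.0e-04 -1.0e+00] F [-5.6 -0.5 23.6] T [-0.16  1.54  0.07] w 0.0192 g 63.2 q [-0.14  0.32  0.32  2.03 -0.14  0.81  2.27]
```

Seated at the washer height (rim ≈ 33 mm, 24 N). Relieve the push and turn clockwise in small steps to find engagement.

To row units: -1.2 mm / 750 = -0.0016, 4 degrees / 90 = 0.0444.

Request:
{"method": "apply_moves", "body": {"moves": [[[0, 0, 0, 0, 0, -0.0016, 15], [0, 0, 0.0222, 0, 0, -0.0016, 15], [0, 0, 0.0444, 0, 0, -0.0016, 15], [0, 0, 0.0444, 0, 0, -0.0016, 15]]], "force": 90}}

```text
time: 8.3
eef_pos: [0.5174, -0.1304, 0.1534]
eef_rot: [-0.578, 3.087, -0.001]
force: [-0.2, -1.9, 7.8]
width: 0.019
grip_force: 89.6
```

```bash
python3 -c "
from h import *
st()"
```

```text
t 8.3 p [ 0.5174 -0.1304  0.1534] yawY 111.2 z [ 8.e-04 -2.e-04 -1.e+00] F [-0.2 -1.9  7.8] T [-0.48  0.11  0.06] w 0.019 g 89.6 q [-0.15  0.32  0.34  2.03 -0.14  0.81  2.21]
```

To row units: 2 degrees / 90 = 0.0222.

Request:
{"method": "apply_moves", "body": {"moves": [[[0, 0, 0.0111, 0, 0, 0, 15], [0, 0, 0.0222, 0, 0, 0, 15], [0, 0, 0.0222, 0, 0, 0, 15]]]}}

```text
time: 8.68
eef_pos: [0.5175, -0.1304, 0.1534]
eef_rot: [-0.524, 3.097, -0.001]
force: [0.1, -2.6, 6.0]
width: 0.0186
grip_force: 89.5
```

```bash
python3 -c "
from h import *
st()"
```

```text
t 8.68 p [ 0.5175 -0.1304  0.1534] yawY 109.21 z [ 1.1e-03 -3.0e-04 -1.0e+00] F [ 0.1 -2.6  6. ] T [-0.59 -0.06  0.07] w 0.0186 g 89.5 q [-0.16  0.32  0.34  2.03 -0.15  0.81  2.17]
```

To row units: 2 degrees / 90 = 0.0222.

Request:
{"method": "apply_moves", "body": {"moves": [[[0, 0, 0.0111, 0, 0, 0, 15], [0, 0, 0.0222, 0, 0, 0, 15], [0, 0, 0.0222, 0, 0, 0, 15]]]}}

```text
time: 9.05
eef_pos: [0.5175, -0.1305, 0.1534]
eef_rot: [-0.47, 3.105, -0.001]
force: [0.1, -2.7, 6.4]
width: 0.0184
grip_force: 89.5
```

```bash
python3 -c "
from h import *
st()"
```

```text
t 9.05 p [ 0.5175 -0.1305  0.1534] yawY 107.21 z [ 1.2e-03 -4.0e-04 -1.0e+00] F [ 0.1 -2.7  6.4] T [-0.67 -0.15  0.09] w 0.0184 g 89.5 q [-0.17  0.32  0.35  2.03 -0.15  0.81  2.14]
```

To row units: 2 degrees / 90 = 0.0222.

Request:
{"method": "apply_moves", "body": {"moves": [[[0, 0, 0.0111, 0, 0, 0, 15], [0, 0, 0.0222, 0, 0, 0, 15], [0, 0, 0.0222, 0, 0, 0, 15]]]}}

```text
time: 9.43
eef_pos: [0.5175, -0.1306, 0.1534]
eef_rot: [-0.416, 3.113, -0.001]
force: [0.7, -2.5, 6.6]
width: 0.0186
grip_force: 89.5
```

```bash
python3 -c "
from h import *
st()"
```

```text
t 9.43 p [ 0.5175 -0.1306  0.1534] yawY 105.21 z [ 1.2e-03 -5.0e-04 -1.0e+00] F [ 0.7 -2.5  6.6] T [-0.82 -0.14  0.09] w 0.0186 g 89.5 q [-0.17  0.32  0.36  2.03 -0.15  0.81  2.11]
```

To row units: 2 degrees / 90 = 0.0222.

Request:
{"method": "apply_moves", "body": {"moves": [[[0, 0, 0.0111, 0, 0, 0, 15], [0, 0, 0.0222, 0, 0, 0, 15], [0, 0, 0.0222, 0, 0, 0, 15]]]}}

```text
time: 9.8
eef_pos: [0.5176, -0.1307, 0.1534]
eef_rot: [-0.361, 3.12, -0.001]
force: [-0.3, -3.4, 6.8]
width: 0.0184
grip_force: 89.4
```

```bash
python3 -c "
from h import *
st()"
```

```text
t 9.8 p [ 0.5176 -0.1307  0.1534] yawY 103.21 z [ 1.2e-03 -6.0e-04 -1.0e+00] F [-0.3 -3.4  6.8] T [-0.94 -0.19  0.15] w 0.0184 g 89.4 q [-0.18  0.32  0.37  2.03 -0.16  0.81  2.08]
```

To row units: -0.6 mm / 750 = -0.0008, -0.3 mm / 750 = -0.0004, 2 degrees / 90 = 0.0222.

Request:
{"method": "apply_moves", "body": {"moves": [[[0, 0, 0.0111, 0, -0.0008, -0.0004, 15], [0, 0, 0.0222, 0, -0.0008, -0.0004, 15], [0, 0, 0.0222, 0, -0.0008, -0.0004, 15]]]}}

```text
time: 10.18
eef_pos: [0.5174, -0.1309, 0.1534]
eef_rot: [-0.308, 3.126, -0.0]
force: [1.5, -1.5, 3.3]
width: 0.0186
grip_force: 89.1
```

```bash
python3 -c "
from h import *
st()"
```

```text
t 10.18 p [ 0.5174 -0.1309  0.1534] yawY 101.26 z [ 5.e-04 -2.e-04 -1.e+00] F [ 1.5 -1.5  3.3] T [-0.76 -0.54  0.1 ] w 0.0186 g 89.1 q [-0.18  0.32  0.37  2.03 -0.16  0.82  2.05]
```

To row units: 1.5 degrees / 90 = 0.0167.

Request:
{"method": "apply_moves", "body": {"moves": [[[0, 0, 0.0167, 0, 0, 0, 15], [0, 0, 0.0333, 0, 0, 0, 15], [0, 0, 0.0333, 0, 0, 0, 15]]]}}

```text
time: 10.55
eef_pos: [0.5173, -0.1309, 0.1534]
eef_rot: [-0.226, 3.133, -0.0]
force: [3.2, -3.2, 5.2]
width: 0.0188
grip_force: 89.2
```

```bash
python3 -c "
from h import *
st()"
```

```text
t 10.55 p [ 0.5173 -0.1309  0.1534] yawY 98.26 z [ 4.e-04 -2.e-04 -1.e+00] F [ 3.2 -3.2  5.2] T [-0.82 -0.78  0.08] w 0.0188 g 89.2 q [-0.19  0.32  0.38  2.03 -0.16  0.82  2.  ]
```

To row units: 5 degrees / 90 = 0.0556.

Request:
{"method": "apply_moves", "body": {"moves": [[[0, 0, 0.0222, 0, 0, 0, 15], [0, 0, 0.0556, 0, 0, 0, 15], [0, 0, 0.0556, 0, 0, 0, 15]]]}}

```text
time: 10.92
eef_pos: [0.5173, -0.1309, 0.1534]
eef_rot: [-0.087, 3.14, -0.0]
force: [3.1, -2.6, 4.8]
width: 0.0191
grip_force: 89.3
```

```bash
python3 -c "
from h import *
st()"
```

```text
t 10.93 p [ 0.5173 -0.1309  0.1534] yawY 93.18 z [ 3.e-04 -1.e-04 -1.e+00] F [ 3.1 -2.6  4.8] T [-0.92 -0.83  0.02] w 0.0191 g 89.3 q [-0.21  0.33  0.4   2.03 -0.17  0.82  1.92]
```

To row units: 15 degrees / 90 = 0.1667.

Request:
{"method": "apply_moves", "body": {"moves": [[[0, 0, 0.0333, 0, 0, 0, 15], [0, 0, 0.0667, 0, 0, 0, 15], [0, 0, 0.1, 0, 0, 0, 15], [0, 0, 0.1333, 0, 0, 0, 15], [0, 0, 0.1667, 0, 0, 0, 15], [0, 0, 0.1667, 0, 0, 0, 15]]]}}

```text
time: 11.68
eef_pos: [0.5173, -0.1309, 0.1534]
eef_rot: [0.324, 3.124, -0.0]
force: [3.2, -3.6, 5.2]
width: 0.0187
grip_force: 89.3
```

```bash
python3 -c "
from h import *
st()"
```

```text
t 11.68 p [ 0.5173 -0.1309  0.1534] yawY 78.18 z [ 4.e-04 -2.e-04 -1.e+00] F [ 3.2 -3.6  5.2] T [-0.99 -0.79  0.06] w 0.0187 g 89.3 q [-0.26  0.33  0.46  2.03 -0.2   0.82  1.69]
```

To row units: 0.2 mm / 750 = 0.0003, 17.5 degrees / 90 = 0.1944.

Request:
{"method": "apply_moves", "body": {"moves": [[[0, 0, 0.0333, 0, 0, 0, 15], [0, 0, 0.0667, 0, 0, 0, 15], [0, 0, 0.1, 0, 0, 0, 15], [0, 0, 0.1333, 0, 0, 0, 15], [0, 0, 0.1667, 0, 0, 0, 15], [0, 0, 0.1944, 0, 0, 0, 15], [0, 0, 0.1944, 0, 0, 0, 15], [0, 0, 0.1944, 0, 0, 0.0003, 15]]]}}

```text
time: 12.68
eef_pos: [0.5174, -0.1311, 0.1534]
eef_rot: [0.794, 3.039, -0.0]
force: [2.0, -2.7, 10.1]
width: 0.0184
grip_force: 89.8
```

```bash
python3 - <<'E'
from h import *
st()
for n in("scene","top"):cv2.imwrite(f"pics/{n}3.png",arm.read_camera(n))
s=cv2.imread("pics/scene3.png")[120:240,130:290]
cv2.imwrite("pics/v3.png",cv2.resize(s,(800,600),interpolation=cv2.INTER_CUBIC))
p=arm.get_obs()["eef_pos"]+[0,0,.0]
for y in(-35,-30,-25,-20):
  d=.055*np.array([np.cos(np.radians(y)),np.sin(np.radians(y)),0]);print(y,*[((proj("scene",p+k*d)-[130,120])*5).round(0) for k in(1,-1)])
print("rim",(proj("scene",np.array([.5173,-.1309,.033]))-[130,120])*5)
E
```

```text
t 12.68 p [ 0.5174 -0.1311  0.1534] yawY 60.71 z [ 6.e-04 -3.e-04 -1.e+00] F [ 2.  -2.7 10.1] T [-1.02 -0.55  0.02] w 0.0184 g 89.8 q [-0.31  0.34  0.53  2.04 -0.23  0.82  1.42]
-35 [260. 338.] [307. 196.]
-30 [270. 338.] [298. 195.]
-25 [280. 338.] [289. 195.]
-20 [289. 338.] [280. 196.]
rim [304.38916799 427.31089299]
```

View pics/v3.png

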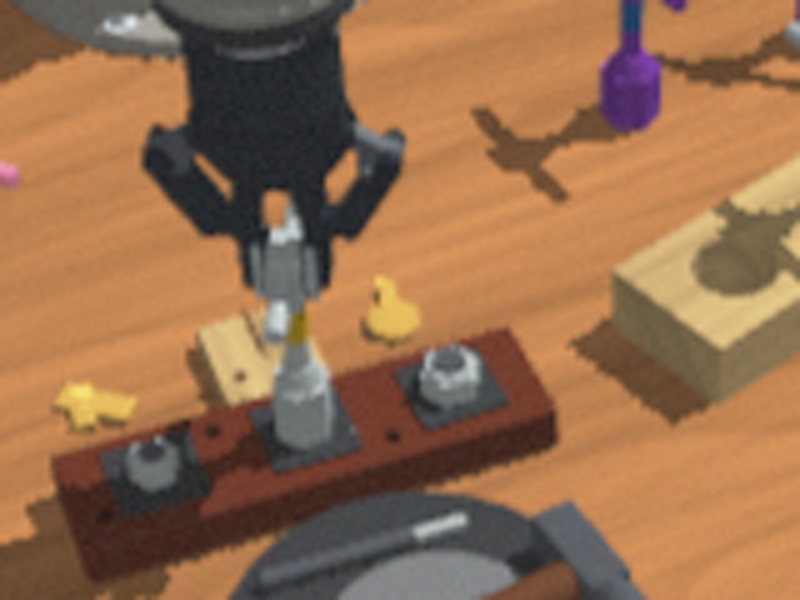

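The wrench stands upright with its socket on the washer at crop (304,425). The near end of the cross bar is at about (277,330), which matches the commanded −29° yaw. The neighbouring nuts, offcuts and hammer are unmoved.

```bash
python3 -c "
from station import arm
print(arm.hand_in())"
```

```text
the job is handed in; nothing more can be done
None
```

I handed the job in with the yellow-band 19 mm wrench upright and fully down on the middle nut and still in the gripper; the nut is tightened clockwise by an estimated 45° (about ±2.5°, worked out from the wrench's turn, not seen on the nut), and no other wrench was moved because that nut was visibly the smallest.

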